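Dock the card reader under the stand's sprung hold-down arm

ROBOT

A 6-joint arm with a two-finger parallel gripper is mounted at the origin on the work surface. World frame = base frame: x ahead of the robot, y to its left, z up, the work surface at z = 0. Lengths are in m, angles in rad, forces in N, time in s.
With the tool pointing down it reaches from about 0.325 to 0.925 m from the base axis. Payload 3.1 kg.
Tool frame: the origin (TCP) lies midway between the tips of the shut fingers; the grasp point (between the pads) lies env.tcp_to_grasp behind it (env.tcp_to_grasp is the distance from the TCP to the grasp point, in m); z points along the fingers, y is the line along which they close (so a half turn about z gives the same grasp; the last joint's range is limited). The gripper opens to 85 mm and grips with 20 to 120 N. Pads are 22 mm wide; open, the fingers measure 114 mm over their backs; the gripper's body (76 mm by 85 mm) begins 54 mm behind the grasp point. The pads swing forward as they close: fully open they stand 13 mm farther back than shut.
Start: joints at [1.071, 0.217, 1.613, -0, 1.311, -0.112], TCP at [0.236, 0.579, 0.231] pointing down, gripper open.
Joint ranges: [-2.75, 2.75], [-0.78, 2.1], [0.31, 2.55], [-1.13, 4.27], [0.13, 2.63], [-2.58, 2.58]. Speed limits (rad/s): [2.79, 2.79, 3.14, 3.14, 3.14, 3.14].

INTERFACE

Orientations are given as a 3x3 rotation matrix whose columns are the frame's x, y, z axes.
In Python, from plant import env gives the robot as it stands.
- The arm moves only by the tool send_rows, never from a script. Its argument "increments" is text: rows parted by semicolons, each of 7 numbers parted by spaces: the shift along the world's x, y, z in cm, then the turn, a rotation vector about the world's x, y, z in degrees, then the opening, from 0 (shut) to 1 (fully open). In form: x y z ax ay az hand; .... A call has 1 to 5 rows; each row shifts and turns the commanded pose from where the row before left it; what a row does not reach is not made up. A row lasts 1/12 s, in which the tool goes at most 41.7 mm and 7.16 degrees, less where a joint would pass 70% of its speed; a pose out of reach is approached as far as the arm can. A call with a gripper value outside its range is refused whole. The fingers move at their own pace and stop on an object; "squeeze" is the grip in N (left out, the last holds). Time passes only in rows, so rows that do not move let the fingers close. It gives the time, the measured TCP pose, the force, the opening and the grip force at its end, in the units of the state.
- env.get_state(): the state, without advancing time (a new reading comes with each control period).
- env.snapshot(name): name is "scene" or "top" or "wrist"; returns a dict with "pixels" (384x512x3 uint8, red, green, blue), "mtx" (3x3 intrinsics, pixels), "R" (3x3) and "t" (3): a world point X has camera coordinates R X + t. Camera axes: x right, y down, z forward; pixel columns grow to the right and rows downward; lengths in m; the calibration is good to about 2 mm. A picture is of the moment at which its call begins. There is no depth.
- env.finish_job(): hands the job in; it is judged then, once.
Trained networks look in the newest picture that a camera, given by its name, has taken for a name from the list of things; names that differ only in an ending like _2 or _b are one class to them, and where a whole thing is asked for, a point or a joint stands for the part that bears it (a point fixed in the world has none). Each returns a list of dicts, best first, with "conf" (0 to 1); they miss things now and then, are a little off and sometimes report something else, mostly with a low value. They report only what shows in the picture. A call takes as long as a camera call.
- env.cut_out(camera, target): "region" (384x512 bool, what is visible of it) and "box" ([centre column, centre row, width, height] in pixels, round what is visible of it).
- env.spot_point(camera, target): "uv" ([column, row] in pixels: a listed point, or the origin of a listed thing).
The state is a dict: "time": time; "q": joint angles; "joint_velocities": joint speeds; "tau": joint torques, N m; "eef_pos": TCP position; "tcp_rot": TCP orientation; "wrist_force": force on the tool from outside, world axes, zero at the start; "torque": the same for the moment, N m; "width": finger opening in m; "grip_force": force on a finger pad.
Only numpy, scipy, OpenCV 4.12 (cv2) and the standard library are available. Lean on these libraries where they do the work, as an engineer would, in place of code of your own. Each camera call takes 0.05 s, during which the arm holds its last target. There are 200 camera calls.

TASK

Put the card reader on its charging stand on the bar, screen up: slip its sloping head in under the sprung orange hold-down arm, push the arm back until the keypad end clears the lip at the foot, lay the reader flat on the cradle and draw it down snug against that lip, then let go so that the arm bears down on its head. Be gentle, since the arm and its end stop are plastic, and leave everything else on the bar where it is.

Things in the scene. Friction and masses are not known exactly. Their poses are not given: they have to be found in the camera images.
- reader_mid (a point): centre (half-way up, 11 mm above the underside) of the dark card reader, 116 long x 62 wide x 22 mm thick, about 0.2 kg, lying screen up on the black rubber mat. x points to its head (the screen end), z out of the screen. Its long sides are flat and upright: grip across the 62 mm. Keypad with red, yellow and green keys at the other end, the foot.
- reader_head (a point): middle of the reader's nose, 58 mm ahead of reader_mid and 4 mm above the underside; axes alike. The last 14 mm of the head slope down at 45 degrees from full thickness to this blunt 8 mm high nose.
- reader: the same reader; origin under its middle, 11 mm below reader_mid, axes alike. Held nose down, about 8 degrees off the bed, so that the foot is above the lip and the nose 3 mm off the bed, its head meets the roller some 13 mm before the foot can drop behind the lip; some 4 mm beyond that the arm comes to its end stop.
- deck: sloping rail of the charging stand. x points up the slope, 15 degrees above level, y to the left, z square to the cradle's bed. Origin on the bed: a docked reader has its origin there and its axes along these, if the cradle is clamped at mid-slot. It is clamped up to 16 mm up or down the slope (x) from there; where is not reported: find it by eye or feel.
- stand: the stand, screwed to the bar: a steel foot 150 x 100 x 8 mm (origin under it), post and rail, with the black cradle on the rail, its bed 46 mm wide. An orange lip of two hooks ends the bed at the foot: inner face at deck x = -58 mm at mid-slot, 8 mm above the bed. The arm is at the upper end. The sides are open: fingers may reach 20 mm below the bed. Plastic: do not press over 20 N.
- hold_arm (a joint): angle (rad) of the sprung orange hold-down arm: 0 = shut, grows as pushed back and up, end stop 0.30. Hinge across the slope at deck x = 86, z = -12 mm at mid-slot; a 10 mm thick, 31 mm wide rubber roller at its free end, 44 mm from the hinge, is at x = 50, z = 14 mm when shut. Force at the roller 6 N shut, 8.5 N docked. Docked against the lip it reads 0.14, plus 0.016 per mm up-slope of the lip.
- mat: black rubber bar mat, fixed, 220 x 280 x 6 mm, under the reader and two glasses; origin under its middle
- shot1: shot glass standing on the rubber mat, 48 mm across the rim, 58 mm tall; origin under its foot
- shot2: second shot glass on the mat, like the first
- jigger: steel double-cone measure, 46 mm across, 92 mm tall, standing on the bar; origin under its foot
- coasters: stack of round beer mats, 94 mm across, 24 mm tall; origin under its middle
- liqueur: green bottle, 72 mm across, 270 mm tall; origin under its foot
- opener: flat steel bottle opener lying on the bar, 130 x 38 x 4 mm; origin under its middle, x along it
- peanuts: white snack bowl, 110 mm across, 45 mm tall; origin under its foot

How it is judged:
On the way:
1. the reader's head has pushed the hold-down arm back (value of joint hold_arm above 0.1 rad and contact force between reader and hold_arm above 1 N), for 0.1 s.
At the end, for the whole second after the job is handed in: The reader lies flat on the cradle (3 mm, 0.04 rad), screen up, head up-slope, central within 8 mm and square within 0.1 rad, its foot within about 3 mm of the lip (arm at 0.095 to 0.185 rad), the arm bearing on it with over 3 N, at rest and let go (z of reader in the frame of deck between -0.003 and 0.003 m and x of reader in the frame of deck between -0.02 and 0.02 m and y of reader in the frame of deck between -0.008 and 0.008 m and angle between the z axis of reader and the z axis of deck, either way round below 0.04 rad and angle between the x axis of reader and the x axis of deck, either way round below 0.1 rad and z of reader_mid in the frame of deck above 0.005 m and x of reader_head in the frame of deck above 0.03 m and value of joint hold_arm between 0.095 and 0.185 rad and contact force between reader and hold_arm above 3 N and linear speed of reader below 0.01 m/s); the robot touches nothing.
It fails at once if the arm's roller and the reader are pressed together with more than 20 N (contact force between reader and hold_arm above 20 N).
It fails at once if the reader is pressed on the stand with more than 50 N (contact force between reader and deck above 50 N).
It fails at once if something else on the bar is shifted by more than 30 mm (distance of any of shot1, shot2, jigger, coasters, liqueur, opener, peanuts from where it was at the start of the episode above 0.03 m).
It also fails if it takes over 51 s, if anything falls off the work surface, if the arm or the gripper's body presses on something with over 40 N, if the wrist force passes 120 N, or if a joint passes its speed limit or range.

## Working session

There is one attempt and no reset: what is moved stays moved. The work goes in short steps, Python scripts to look and compute and a tool call to move; the robot and the scene stay as the last step left them, time stands still between calls to the robot, and variables do not carry over. Pictures are saved under pics/ and viewed, at most 10 in all, crops included, and the job is handed in when it is done.

Besides the shell and the picture viewer there is one more tool, called after ">>>" by a JSON object that holds its "name" and its "arguments", one argument or row to a line. send_rows: Moves the arm, as the interface text tells. Its arguments: {"type":"object","properties":{"increments":{"type":"string"},"squeeze":{"type":"number"}},"required":["increments"]}

```bash
mkdir -p pics; ls; python3 - <<'E'
from plant import env
import cv2,numpy as np
print(env.tcp_to_grasp, env.get_state())
ims=[]
for c in ["scene","top"]:
    s=env.snapshot(c); ims.append(s["pixels"]); print(c,s["mtx"].tolist(),s["R"].tolist(),s["t"].tolist())
    for n in ["reader_mid","reader_head","reader","deck","stand","hold_arm","shot1","shot2","jigger","coasters","liqueur","opener","peanuts"]:
        r=env.spot_point(c,n); print(n,[(np.round(x["uv"],1).tolist(),round(x["conf"],2)) for x in r[:2]])
for c,i in zip("ab",ims): cv2.imwrite(f"pics/{c}.png",i[:,:,::-1])
E
```

```text
pics
0.0187 {'time': 0.0, 'q': array([ 1.07078769e+00,  2.17758943e-01,  1.61492092e+00, -2.76970403e-06,
        1.31130576e+00, -1.12221488e-01]), 'joint_velocities': array([-2.35956588e-03, -8.77220805e-04, -3.82849161e-05,  9.87637695e-04,
       -8.64292973e-04, -1.83256921e-03]), 'tau': array([-1.20704906e-03, -3.96839011e+01, -3.03858161e+01, -2.73072201e-04,
        9.77812131e-03,  2.02007448e-05]), 'eef_pos': array([0.23593893, 0.57787852, 0.22997221]), 'tcp_rot': array([[-9.25748212e-01,  3.78138779e-01, -1.14491633e-03],
       [ 3.78140420e-01,  9.25745866e-01, -2.10129588e-03],
       [ 2.65320100e-04, -2.37821005e-03, -9.99997137e-01]]), 'wrist_force': array([-0.01594625,  0.55420969,  0.24074015]), 'torque': array([ 0.04716087, -0.02541914,  0.02102407]), 'grip_force': 0.0, 'width': 0.08581192346212578}
scene [[436.2474743919274, 0.0, 260.19503284501786], [0.0, 436.2474743919274, 192.45753807791104], [0.0, 0.0, 1.0]] [[0.6513411427898677, 0.7585032991677492, 0.020675126621851666], [0.523719793502266, -0.4296775006755782, -0.7355914785443973], [-0.5490649265825792, 0.4899489673066255, -0.6771098255320462]] [-0.3787313440637387, -0.2911879582249895, 1.6777823316441622]
reader_mid [([306.1, 159.3], 0.95)]
reader_head [([320.8, 166.0], 0.81)]
reader [([304.0, 161.1], 0.76)]
deck [([198.7, 203.5], 0.95), ([302.4, 160.7], 0.25)]
stand [([198.4, 222.6], 0.84)]Traceback (most recent call last):
  File "<stdin>", line 8, in <module>
ValueError: it knows: coasters, deck, jigger, liqueur, mat, opener, peanuts, reader, reader_head, reader_mid, shot, stand
```

```bash
cat > h.py <<'E'
import numpy as np, cv2
from plant import env
def ray(s,uv):
    K,R,t=map(np.array,(s["mtx"],s["R"],s["t"])); C=-R.T@t
    d=R.T@np.linalg.solve(K,[uv[0],uv[1],1]); return C,d
def atz(s,uv,z):
    C,d=ray(s,uv); return C+d*(z-C[2])/d[2]
def proj(s,X):
    p=np.array(s["R"])@np.asarray(X)+s["t"]; p=np.array(s["mtx"])@p; return p[:2]/p[2]
def tri(obs):
    A=np.zeros((3,3));b=np.zeros(3)
    for s,uv in obs:
        C,d=ray(s,uv); d/=np.linalg.norm(d); P=np.eye(3)-np.outer(d,d); A+=P;b+=P@C
    return np.linalg.solve(A,b)
E
python3 - <<'E'
from h import *
S={c:env.snapshot(c) for c in ["scene","top"]}
print(env.get_state()["time"])
ob={}
for c in S:
    cv2.imwrite(f"pics/{c}.png",S[c]["pixels"][:,:,::-1])
    for n in ["reader_mid","reader_head","deck","stand"]:
        r=env.spot_point(c,n)
        if r: ob.setdefault(n,[]).append((S[c],r[0]["uv"])); print(c,n,r[0]["uv"],r[0]["conf"])
for n in ob: print(n,tri(ob[n]) if len(ob[n])>1 else "", [atz(*o,{"reader_mid":.017,"reader_head":.01,"stand":0,"deck":.1}[n]).round(4) for o in ob[n]])
for n,z in [("shot",.03),("liqueur",.0),("jigger",0),("coasters",0),("peanuts",0),("opener",0),("mat",0)]:
    print(n,[(atz(S["top"],x["uv"],z).round(3),round(x["conf"],2)) for x in env.spot_point("top",n)])
E
```

```text
0.4
scene reader_mid [302.6, 155.4] 0.58
scene reader_head [321.2, 162.5] 0.71
scene stand [321.4, 163.8] 0.69
top reader_mid [134.5, 227.7] 0.88
top reader_head [131.3, 209.1] 0.98
top deck [308.3, 233.6] 0.94
top stand [308.5, 240.1] 0.98
reader_mid [0.5399394  0.22670241 0.02731719] [array([0.5304, 0.2343, 0.017 ]), array([0.5425, 0.2321, 0.017 ])]
reader_head [0.5936294  0.25255922 0.01373198] [array([0.5921, 0.2625, 0.01  ]), array([0.591 , 0.2489, 0.01  ])]
stand [ 0.6428748  -0.0726989   0.23647597] [array([0.5895, 0.2679, 0.    ]), array([ 0.538 , -0.2121,  0.    ])]
deck  [array([ 0.5412, -0.1966,  0.1   ])]
shot [(array([0.666, 0.317, 0.03 ]), 0.81), (array([0.655, 0.168, 0.03 ]), 0.54), (array([ 0.766, -0.01 ,  0.03 ]), 0.51)]
liqueur [(array([ 0.682, -0.434,  0.   ]), 0.59), (array([ 0.544, -0.207,  0.   ]), 0.21)]
jigger [(array([ 0.779, -0.003,  0.   ]), 0.56)]
coasters [(array([0.768, 0.13 , 0.   ]), 0.93)]
peanuts [(array([0.756, 0.314, 0.   ]), 0.64)]
opener [(array([ 0.526, -0.457,  0.   ]), 0.92)]
mat [(array([0.574, 0.24 , 0.   ]), 0.79), (array([0.591, 0.252, 0.   ]), 0.7)]
```

```bash
python3 -c "
import cv2,numpy as np
a=cv2.imread('pics/scene.png');b=cv2.imread('pics/top.png')
cv2.imwrite('pics/ab.png',cv2.resize(np.vstack([a,b]),(400,600)))
cv2.imwrite('pics/big.png',cv2.resize(np.hstack([a[90:290,110:370],b[100:300,100:360]]),None,fx=1.5,fy=1.5))"
```

```text
(no output)
```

View pics/scene.png

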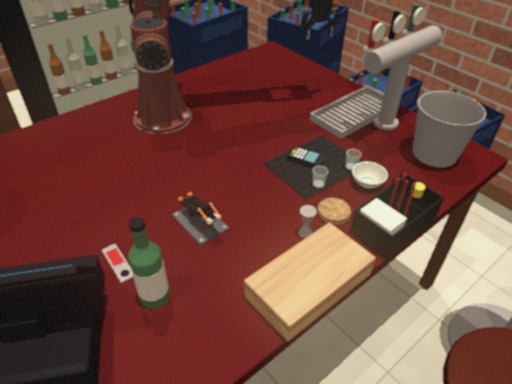

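View pics/top.png

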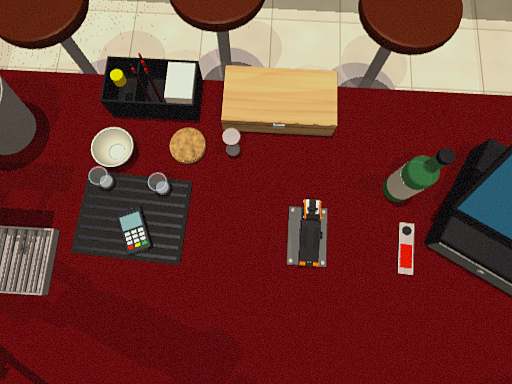

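>>> {"name": "send_rows", "arguments": {
  "increments": "2.5 -2.9 0 0 0 3.5 1;2.5 -2.9 0 0 0 3.5 1;2.5 -2.9 0 0 0 3.5 1;2.5 -2.9 0 0 0 3.5 1;2.5 -2.9 0 0 0 3.5 1"
}}

```text
time: 1.57
eef_pos: [0.3621, 0.4323, 0.2315]
tcp_rot: [[-0.997, 0.079, 0.0], [0.079, 0.997, 0.0], [-0.0, 0.0, -1.0]]
wrist_force: [1.1, 0.3, 0.1]
width: 0.0852
grip_force: 0.0
```

>>> {"name": "send_rows", "arguments": {
  "increments": "2.5 -2.9 0 0 0 3.5 1;2.5 -2.9 0 0 0 3.5 1;2.5 -2.9 0 0 0 3.5 1;2.5 -2.9 0 0 0 3.5 1;2.5 -2.9 0 0 0 3.5 1"
}}

```text
time: 1.98
eef_pos: [0.4873, 0.2871, 0.2316]
tcp_rot: [[-0.975, -0.224, 0.001], [-0.224, 0.975, 0.0], [-0.001, 0.0, -1.0]]
wrist_force: [1.0, 0.4, -0.2]
width: 0.0853
grip_force: 0.0
```

>>> {"name": "send_rows", "arguments": {
  "increments": "2.5 -2.9 0 0 0 3.5 1;2 -2.9 0 0 0 3.5 1;0 0 0 0 0 0 1;0 0 0 0 0 0 1"
}}

```text
time: 2.32
eef_pos: [0.5324, 0.229, 0.2313]
tcp_rot: [[-0.942, -0.334, -0.0], [-0.334, 0.942, 0.0], [-0.0, 0.0, -1.0]]
wrist_force: [-0.0, 0.7, -0.3]
width: 0.0854
grip_force: 0.0
```

```bash
python3 - <<'E'
from h import *
s=env.snapshot("wrist");cv2.imwrite("pics/w1.png",s["pixels"][:,:,::-1])
for n in ["reader_mid","reader_head"]:
    r=env.spot_point("wrist",n)
    if r: print(n,r[0],atz(s,r[0]["uv"],.017 if n[-1]=="d" and "mid" in n else .010))
c=env.cut_out("wrist","reader")[0]; m=c["region"].astype(np.uint8)
cn=max(cv2.findContours(m,0,1)[0],key=cv2.contourArea)
b=cv2.boxPoints(cv2.minAreaRect(cn)); P=np.array([atz(s,p,.028) for p in b]); print(P.round(4)); print("ctr",P.mean(0),"sides",np.linalg.norm(P-np.roll(P,1,0),axis=1))
st=env.get_state(); print(st["eef_pos"],st["tcp_rot"].round(3),st["time"],st["wrist_force"])
E
```

```text
reader_mid {'uv': [262.0, 181.7], 'conf': 0.85} [0.54198237 0.23727369 0.017     ]
reader_head {'uv': [258.3, 222.8], 'conf': 0.83} [0.59613034 0.25165836 0.01      ]
[[0.497  0.1804 0.028 ]
 [0.4724 0.2357 0.028 ]
 [0.5747 0.2843 0.028 ]
 [0.6019 0.2243 0.028 ]]
ctr [0.53651279 0.23118441 0.028     ] sides [0.113697   0.06057526 0.11324136 0.06593657]
[0.53054027 0.23165206 0.23123448] [[-0.941 -0.34  -0.   ]
 [-0.34   0.941  0.   ]
 [ 0.     0.    -1.   ]] 2.5167 [0.28443087 0.06981664 0.72876049]
```

View pics/w1.png

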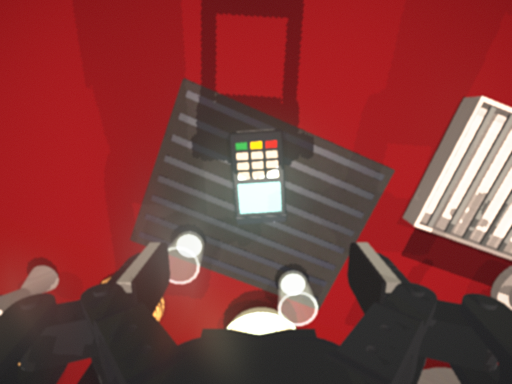

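```bash
python3 - <<'E'
from h import *
s=env.snapshot("wrist")
cv2.imwrite("pics/w1z.png",cv2.resize(s["pixels"][120:225,215:305,::-1],None,fx=5,fy=5,interpolation=cv2.INTER_CUBIC))
for p in [(233,133),(278,130),(236,217),(284,215)]: print(atz(s,p,.028))
E
```

```text
[0.49586614 0.18892816 0.028     ]
[0.47551742 0.23563659 0.028     ]
[0.58986651 0.22429996 0.028     ]
[0.56763391 0.27844963 0.028     ]
```

View pics/w1z.png

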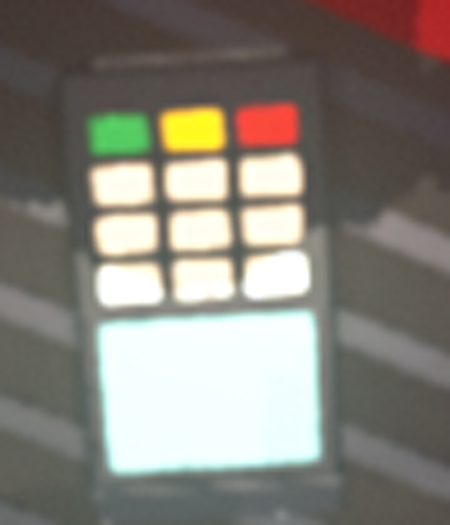

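>>> {"name": "send_rows", "arguments": {
  "increments": "1 0.3 -4 0 0 2 1;0 0 -4 0 0 0 1;0 0 -4 0 0 0 1;0 0 -4 0 0 0 1;0 0 -2.5 0 0 0 1"
}}

```text
time: 2.98
eef_pos: [0.5377, 0.234, 0.042]
tcp_rot: [[-0.928, -0.373, -0.006], [-0.373, 0.928, -0.002], [0.006, 0.001, -1.0]]
wrist_force: [0.0, 0.2, 0.5]
width: 0.0852
grip_force: 0.0
```

>>> {"name": "send_rows", "arguments": {
  "increments": "0 0 -2 0 0 0 1;0 0 -1.2 0 0 0 1;0 0 -0.8 0 0 0 1;0 0 0 0 0 0 1"
}}

```text
time: 3.32
eef_pos: [0.54, 0.234, 0.005]
tcp_rot: [[-0.928, -0.372, -0.002], [-0.372, 0.928, -0.001], [0.002, 0.0, -1.0]]
wrist_force: [-0.3, 0.3, 1.0]
width: 0.0851
grip_force: 0.0
```

>>> {"name": "send_rows", "arguments": {
  "increments": "0 0 0 0 0 0 0;0 0 0 0 0 0 0;0 0 0 0 0 0 0;0 0 0 0 0 0 0;0 0 0 0 0 0 0",
  "squeeze": 50
}}

```text
time: 3.73
eef_pos: [0.5436, 0.2343, 0.0089]
tcp_rot: [[-0.929, -0.371, 0.005], [-0.371, 0.929, 0.001], [-0.005, -0.0, -1.0]]
wrist_force: [-0.7, 0.5, 6.3]
width: 0.0606
grip_force: 56.9
```

>>> {"name": "send_rows", "arguments": {
  "increments": "0 0 0 0 0 0 0;0 0 0 0 0 0 0;0 0 0 0 0 0 0"
}}

```text
time: 3.98
eef_pos: [0.5436, 0.2343, 0.0089]
tcp_rot: [[-0.929, -0.371, 0.005], [-0.371, 0.929, 0.001], [-0.005, -0.0, -1.0]]
wrist_force: [-1.0, 0.9, 6.5]
width: 0.0605
grip_force: 56.9
```

>>> {"name": "send_rows", "arguments": {
  "increments": "0 0 1.5 0 0 0 0;0 0 3.5 0 0 0 0;0 0 4 0 0 0 0;0 0 4 0 0 0 0;0 -3 2.5 0 0 -2 0"
}}

```text
time: 4.4
eef_pos: [0.5431, 0.2076, 0.1661]
tcp_rot: [[-0.94, -0.341, 0.007], [-0.341, 0.94, 0.005], [-0.008, 0.002, -1.0]]
wrist_force: [1.2, -0.5, -0.8]
width: 0.0609
grip_force: 55.9
```

>>> {"name": "send_rows", "arguments": {
  "increments": "0 -3.6 2 0 0 -2.5 0;0 -3.6 2 0 0 -2.5 0;0 -3.6 2 0 0 -2.5 0;0 -3.6 2 0 0 -2.5 0;0 -3.6 2 0 0 -2.5 0"
}}

```text
time: 4.82
eef_pos: [0.5402, 0.0221, 0.2618]
tcp_rot: [[-0.992, -0.125, -0.001], [-0.125, 0.992, 0.0], [0.001, 0.0, -1.0]]
wrist_force: [1.2, 0.1, -1.9]
width: 0.061
grip_force: 55.9
```

>>> {"name": "send_rows", "arguments": {
  "increments": "0 -4 1 0 0 -2.5 0;0 -4 0 0 0 -2.5 0;0 -4 0 0 0 -2.5 0;0 -4 0 0 0 -2.5 0;0 -4 0 0 0 0 0"
}}

```text
time: 5.23
eef_pos: [0.5403, -0.178, 0.2709]
tcp_rot: [[-0.999, 0.049, -0.001], [0.049, 0.999, 0.0], [0.001, 0.0, -1.0]]
wrist_force: [0.5, 0.3, -2.2]
width: 0.0607
grip_force: 55.9
```

>>> {"name": "send_rows", "arguments": {
  "increments": "0 -3 0 0 0 0 0;0 0 0 0 0 0 0;0 0 0 0 0 0 0"
}}

```text
time: 5.48
eef_pos: [0.5404, -0.2078, 0.2705]
tcp_rot: [[-0.999, 0.051, -0.001], [0.051, 0.999, 0.001], [0.001, 0.001, -1.0]]
wrist_force: [-0.2, 0.6, -2.5]
width: 0.0609
grip_force: 55.9
```

```bash
python3 - <<'E'
from h import *
s=env.snapshot("wrist");cv2.imwrite("pics/w2.png",s["pixels"][:,:,::-1])
for n in ["reader_mid","reader_head","deck","stand"]:
    r=env.spot_point("wrist",n)
    print(n,[(x["uv"],x["conf"]) for x in r])
    if r and n=="stand": print(atz(s,r[0]["uv"],0))
    if r and n=="deck": print([atz(s,r[0]["uv"],z).round(4) for z in(.08,.11,.14)])
np.savez("w2.npz",**s)
st=env.get_state(); print(st["eef_pos"],st["tcp_rot"].round(3),st["time"],st["wrist_force"],st["width"])
E
```

```text
reader_mid [([261.5, 250.9], 0.58), ([257.5, 339.1], 0.28)]
reader_head [([259.4, 339.4], 0.79)]
deck []
stand []
[ 0.54127282 -0.20490041  0.27109294] [[-0.999  0.046 -0.   ]
 [ 0.046  0.999  0.001]
 [ 0.     0.001 -1.   ]] 5.7333 [-0.86195193  0.34157373 -2.1741033 ] 0.060906584247157974
```

View pics/w2.png

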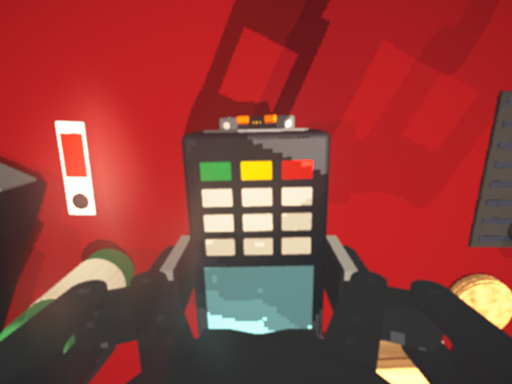

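>>> {"name": "send_rows", "arguments": {
  "increments": "2 4 0 0 0 0 0;2 4 0 0 0 0 0;2 4 0 0 0 0 0;0 0 0 0 0 0 0;0 0 0 0 0 0 0"
}}

```text
time: 6.15
eef_pos: [0.5978, -0.0912, 0.2713]
tcp_rot: [[-0.999, 0.041, -0.0], [0.041, 0.999, -0.0], [0.0, -0.0, -1.0]]
wrist_force: [-1.3, -0.8, -3.1]
width: 0.0607
grip_force: 55.9
```

```bash
cat > look.py <<'E'
import sys
from h import *
n=sys.argv[1]
s=env.snapshot("wrist");cv2.imwrite(f"pics/{n}.png",s["pixels"][:,:,::-1]);np.savez(n,**s)
for k in ["deck","stand"]:
    r=env.spot_point("wrist",k); print(k,[(x["uv"],x["conf"]) for x in r])
st=env.get_state(); print(st["eef_pos"],st["time"])
E
python3 look.py va
```

```text
deck [([153.7, 128.6], 0.95)]
stand [([171.8, 129.3], 0.97)]
[ 0.59679561 -0.09464509  0.27120766] 6.3
```

>>> {"name": "send_rows", "arguments": {
  "increments": "0 -4 0 0 0 0 0;0 -4 0 0 0 0 0;0 -4 0 0 0 0 0;0 -4 0 0 0 0 0;0 -4 0 0 0 0 0"
}}

```text
time: 6.72
eef_pos: [0.596, -0.2977, 0.2715]
tcp_rot: [[-0.999, 0.049, 0.0], [0.049, 0.999, -0.0], [-0.0, -0.0, -1.0]]
wrist_force: [0.8, 0.2, -1.0]
width: 0.0608
grip_force: 55.9
```

>>> {"name": "send_rows", "arguments": {
  "increments": "0 -1 0 0 0 0 0;0 0 0 0 0 0 0;0 0 0 0 0 0 0"
}}

```text
time: 6.97
eef_pos: [0.5962, -0.3059, 0.2709]
tcp_rot: [[-0.999, 0.051, -0.001], [0.051, 0.999, 0.001], [0.001, 0.001, -1.0]]
wrist_force: [0.6, 1.0, -2.7]
width: 0.0607
grip_force: 56.0
```

```bash
python3 look.py vb; python3 -c "
import cv2,numpy as np
a=cv2.imread('pics/va.png')[0:300,0:256];b=cv2.imread('pics/vb.png')[0:300,256:]
cv2.imwrite('pics/vab.png',cv2.resize(np.hstack([a,b]),None,fx=1.5625,fy=1.5625,interpolation=2))"
```

```text
deck [([342.7, 123.3], 0.88)]
stand [([330.9, 122.2], 0.63)]
[ 0.59704381 -0.30339836  0.27127647] 7.1167
```

View pics/vab.png

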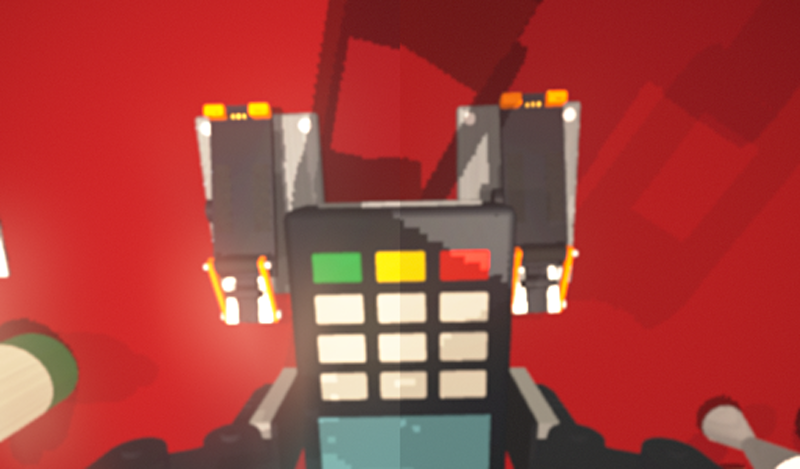

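```bash
python3 -c "
import cv2,numpy as np
a=cv2.imread('pics/va.png')[60:210,120:215];b=cv2.imread('pics/vb.png')[60:210,285:380]
cv2.imwrite('pics/vz.png',cv2.resize(np.hstack([a,b]),None,fx=4,fy=4,interpolation=2))"
```

```text
(no output)
```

View pics/vz.png

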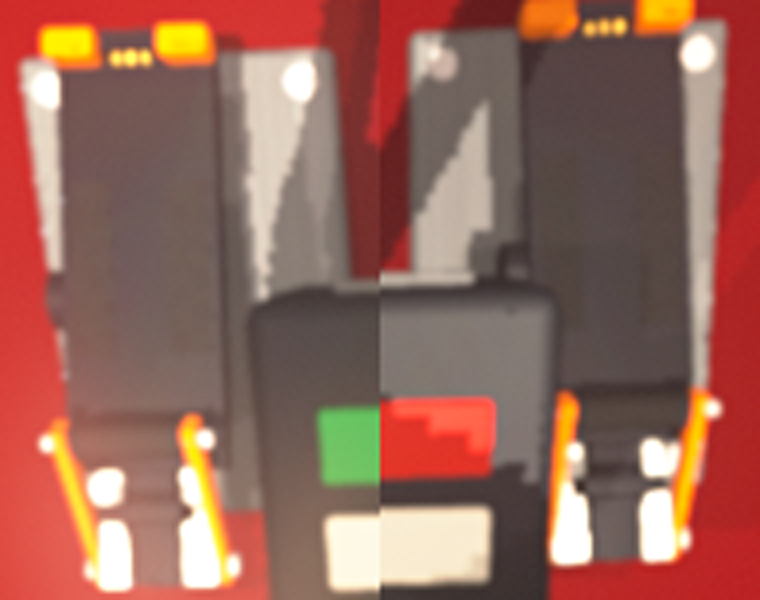

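```bash
python3 - <<'E'
from h import *
A=dict(np.load("va.npz"));B=dict(np.load("vb.npz"))
fa=lambda x,y:(120+x/4,60+y/4); fb=lambda x,y:(285+(x-380)/4,60+y/4)
for n,a,b in [("rollpinR",(205,438),(712,408)),("hingeR",(232,565),(683,540)),("hookLo",(41,28),(521,2)),("hookRo",(210,24),(694,-2)),
  ("hookRinnerbot",(215,66),(693,34)),("hookLi",(97,40),(577,15)),("hookRi",(155,40),(639,12)),("bedL",(62,66),(525,38)),("bedR",(217,68),(683,36)),("contacts",(131,57),(605,26))]:
    X=tri([(A,fa(*a)),(B,fb(*b))]); print(n,X.round(4),np.round(proj(A,X)-fa(*a),1),np.round(proj(B,X)-fb(*b),1))
print("deck",tri([(A,(153.7,128.6)),(B,(342.7,123.3))]),"stand",tri([(A,(171.8,129.3)),(B,(330.9,122.2))]))
# reader corners in tool frame: foot top edge in w2
W=dict(np.load("w2.npz")); C=-W["R"].T@W["t"]; print("cam",C, "A",-A["R"].T@A["t"],"axis",A["R"][2])
for p in [(186,137),(327,137)]: print(atz(W,p,.2711-.003+.022))
E
```

```text
rollpinR [ 0.5847 -0.1862  0.0901] [0.  0.1] [-0.  -0.1]
hingeR [ 0.6256 -0.1875  0.0748] [0.  0.3] [-0.  -0.3]
hookLo [ 0.4737 -0.2304  0.0506] [0.1 0.6] [ 0.  -0.6]
hookRo [ 0.4751 -0.1825  0.0517] [0.1 0.9] [ 0.1 -0.9]
hookRinnerbot [ 0.4853 -0.1824  0.0516] [0. 0.] [ 0. -0.]
hookLi [ 0.4778 -0.2148  0.0513] [0.1 0.8] [ 0.  -0.8]
hookRi [ 0.4785 -0.198   0.0529] [0.1 0.5] [ 0.  -0.5]
bedL [ 0.4828 -0.2281  0.045 ] [0.  0.3] [ 0.  -0.3]
bedR [ 0.4851 -0.1834  0.046 ] [-0. -0.] [-0.  0.]
contacts [ 0.4816 -0.2065  0.0494] [0.  0.1] [ 0.  -0.1]
deck [ 0.5422418  -0.20793105  0.06580982] stand [ 0.54451037 -0.20597971  0.00074366]
cam [ 0.47291139 -0.20466941  0.41284799] A [ 0.53007513 -0.08848508  0.41357162] axis [ 0.26386023 -0.01184823 -0.96448815]
[ 0.48019177 -0.23415752  0.2901    ]
[ 0.48314589 -0.17738512  0.2901    ]
```

```bash
python3 -c "
import cv2
a=cv2.imread('pics/w2.png')[110:350,170:345]
cv2.imwrite('pics/w2z.png',cv2.resize(a,None,fx=2.5,fy=2.5,interpolation=2))"
```

```text
(no output)
```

View pics/w2z.png

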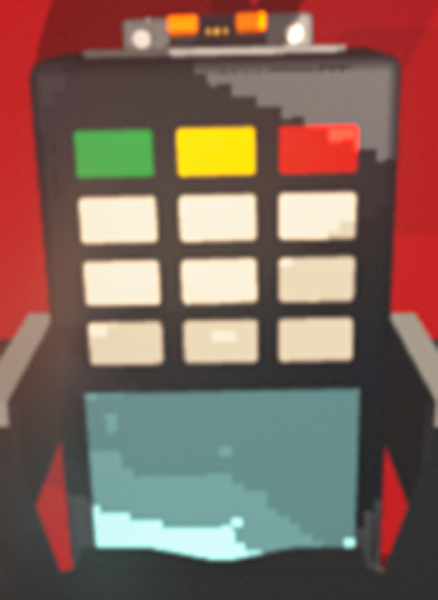

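```bash
python3 - <<'E'
from h import *
from scipy.optimize import least_squares
from scipy.spatial.transform import Rotation as Ro
W=dict(np.load("w2.npz")); T=np.array([.5413,-.2049,.2711])
print("f",W["mtx"][0,0])
g=lambda x,y:np.array((170+x/2.5,110+y/2.5))
fl,fr=g(33,62),g(398,60); sl,sr=g(68,550),g(382,550)
Z=np.array([.0,0,0])
def pts(p,L):  # reader frame origin=centre of top; world
    R=Ro.from_rotvec(p[3:]).as_matrix(); return T+p[:3]+R@np.array(L)
def res(p):
    a=proj(W,pts(p,[-.058,-.031,0])); b=proj(W,pts(p,[-.058,.031,0]))
    c=proj(W,pts(p,[.044,-.031,0])); d=proj(W,pts(p,[.044,.031,0]))
    li=lambda u,v,q:np.cross(v-u,q-u)/np.linalg.norm(v-u)
    return np.r_[a-fl,b-fr,li(a,c,sl),li(b,d,sr)]
r=least_squares(res,[0,0,.02,0,0,0]); print(r.x[:3].round(4),np.degrees(r.x[3:]).round(1),r.fun.round(2))
p=r.x
for L in ([.044,-.031,0],[.044,.031,0],[.058,0,-.018]): print(proj(W,pts(p,L)))
E
```

```text
f 299.47256806907444
[-0.0042 -0.0071  0.0412] [36.8 -3.1 -1. ] [0. 0. 0. 0. 0. 0.]
[198.96579424 354.62021679]
[319.53095828 430.11440279]
[274.83466846 385.59947356]<stdin>:14: DeprecationWarning: Arrays of 2-dimensional vectors are deprecated. Use arrays of 3-dimensional vectors instead. (deprecated in NumPy 2.0)
```

```bash
python3 - 2>/dev/null <<'E'
from h import *
from scipy.optimize import least_squares
from scipy.spatial.transform import Rotation as Ro
W=dict(np.load("w2.npz")); T=np.array([.5413,-.2049,.2711])
g=lambda x,y:np.array((170+x/2.5,110+y/2.5))
fl,fr=g(33,62),g(398,60); sl,sr=g(68,550),g(382,550)
def pts(p,L):
    R=Ro.from_euler("ZY",[p[3],p[4]]).as_matrix(); return T+p[:3]+R@np.array(L)
def res(p,pit=None):
    p=np.array(p) if pit is None else np.r_[p,pit]
    a=proj(W,pts(p,[-.058,-.031,0])); b=proj(W,pts(p,[-.058,.031,0]))
    c=proj(W,pts(p,[.044,-.031,0])); d=proj(W,pts(p,[.044,.031,0]))
    li=lambda u,v,q:np.cross(v-u,q-u)/np.linalg.norm(v-u)
    return np.r_[a-fl,b-fr,li(a,c,sl),li(b,d,sr)]
r=least_squares(res,[0,0,.02,0,0]); print(r.x[:3].round(4),np.degrees(r.x[3:]).round(1),r.fun.round(2))
r=least_squares(res,[0,0,.02,0],args=(0.,)); print(r.x[:3].round(4),np.degrees(r.x[3:]).round(1),r.fun.round(2))
print(proj(W,pts(np.r_[r.x,0],[.044,0,0])))
E
```

```text
[-0.0023 -0.003   0.0148] [-2.1 -2.6] [ 0.27  0.78  0.26 -0.78 -0.3  -0.31]
[-0.0024 -0.003   0.014 ] [-2.1] [-0.76  0.85  1.26 -0.72  0.94 -1.54]
[259.85660701 338.87734258]
```

>>> {"name": "send_rows", "arguments": {
  "increments": "-3 3.3 0 0 0 0 0;-3 3.3 0 0 0 0 0;-2.9 3.2 0 -0.1 -3 0 0;0 0 -3 -0.15 -4 0 0;0 0 -3.5 0 0 0 0",
  "squeeze": 70
}}

```text
time: 7.53
eef_pos: [0.5135, -0.21, 0.2102]
tcp_rot: [[-0.99, 0.044, 0.132], [0.043, 0.999, -0.009], [-0.132, -0.003, -0.991]]
wrist_force: [0.5, -1.1, -3.2]
width: 0.0602
grip_force: 81.8
```

>>> {"name": "send_rows", "arguments": {
  "increments": "0 0 -3.5 0 0 0 0;0 0 -3.5 0 0 0 0;0 0 -2 0 0 0 0;0 0 0 0 0 0 0;0 0 0 0 0 0 0"
}}

```text
time: 7.95
eef_pos: [0.5123, -0.2103, 0.1154]
tcp_rot: [[-0.992, 0.046, 0.119], [0.046, 0.999, -0.002], [-0.119, 0.003, -0.993]]
wrist_force: [0.0, -0.2, -1.6]
width: 0.0602
grip_force: 81.7
```

```bash
python3 - <<'E'
from h import *
for i in range(3):
    st=env.get_state(); print(st["eef_pos"].round(4),st["wrist_force"].round(2),st["torque"].round(2)); s=env.snapshot("wrist")
np.savez("w3.npz",**s); print(st["tcp_rot"].round(3),env.get_state()["time"])
cv2.imwrite("pics/w3.png",cv2.resize(s["pixels"][:,100:420,::-1],None,fx=1.55,fy=1.55,interpolation=2))
E
```

```text
[ 0.5123 -0.2103  0.1154] [ 0.02 -0.23 -1.61] [-0.    0.07  0.03]
[ 0.5141 -0.2115  0.1175] [ 0.53 -0.59 -1.32] [-0.03  0.04 -0.02]
[ 0.515  -0.2123  0.1187] [-0.48  0.22 -1.97] [-0.03  0.04  0.02]
[[-0.991  0.046  0.126]
 [ 0.046  0.999 -0.006]
 [-0.126 -0.001 -0.992]] 8.1
```

View pics/w3.png

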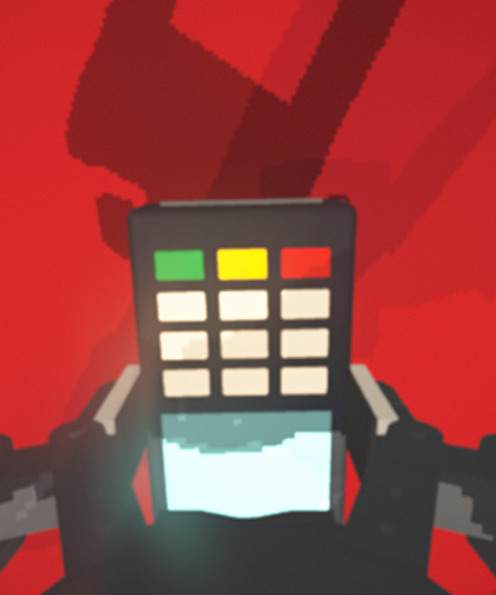

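>>> {"name": "send_rows", "arguments": {
  "increments": "-0.6 0.3 -2 0 0 0 0;0 0 -1.5 0 0 0 0;0 0 -0.9 0 0 0 0;0 0 0 0 0 0 0;0 0 0 0 0 0 0"
}}

```text
time: 8.52
eef_pos: [0.508, -0.2095, 0.0733]
tcp_rot: [[-0.991, 0.047, 0.123], [0.047, 0.999, -0.005], [-0.123, 0.001, -0.992]]
wrist_force: [1.2, -0.3, -2.0]
width: 0.06
grip_force: 81.8
```

```bash
cat > m.py <<'E'
from h import *
D=np.array([.5422,-.2079,.0658])
ps=[];s3={}
for c in ["top","scene","top"]:
    st=env.get_state(); ps.append(np.r_[st["eef_pos"]*1e3,st["wrist_force"]]); s3[c]=env.snapshot(c)
    for n in ["reader_mid","reader_head"]:
        r=env.spot_point(c,n); s3[c+n]=(s3[c],r[0]["uv"]) if r else None
    if c=="scene": pass
m=np.mean(ps,0); print(m.round(1),st["time"],st["width"])
for n in ["reader_mid","reader_head"]:
    o=[s3[c+n] for c in("top","scene") if s3[c+n]]
    print(n,tri(o).round(4) if len(o)>1 else o)
a=np.arcsin(-st["tcp_rot"][2,0]) ; print("pitch",np.degrees(a))
o=m[:3]/1e3
h=(o-D)[0]*.9994-(o-D)[1]*.035; v=o[2]-D[2]
h+= -.0025*np.cos(a)+.0045*np.sin(a); v+= -.0025*np.sin(a)-.0045*np.cos(a)
print("deck Ox,Oz mm",1e3*(h*.966+v*.259),1e3*(-h*.259+v*.966))
E
python3 m.py
```

```text
[ 5.082e+02 -2.096e+02  7.350e+01  0.000e+00  3.000e-01 -2.100e+00] 8.8167 0.060029298654099804
reader_mid [ 0.5065 -0.2067  0.0752]
reader_head [ 0.5572 -0.2073  0.0756]
pitch 7.100985892764248
deck Ox,Oz mm -33.87211787077888 12.162026275026463
```

>>> {"name": "send_rows", "arguments": {
  "increments": "0 0 -0.2 0 0 0 0;0 0 0 0 0 0 0;0 0 0 0 0 0 0"
}}

```text
time: 9.22
eef_pos: [0.507, -0.2089, 0.07]
tcp_rot: [[-0.991, 0.047, 0.121], [0.047, 0.999, -0.004], [-0.121, 0.002, -0.993]]
wrist_force: [1.2, 0.9, -1.9]
width: 0.0599
grip_force: 81.8
```

>>> {"name": "send_rows", "arguments": {
  "increments": "0 0 -0.2 0 0 0 0;0 0 0 0 0 0 0;0 0 0 0 0 0 0"
}}

```text
time: 9.47
eef_pos: [0.507, -0.2089, 0.068]
tcp_rot: [[-0.991, 0.047, 0.121], [0.047, 0.999, -0.004], [-0.121, 0.002, -0.993]]
wrist_force: [0.8, -0.5, -3.3]
width: 0.06
grip_force: 81.8
```

>>> {"name": "send_rows", "arguments": {
  "increments": "0 0 -0.2 0 0 0 0;0 0 0 0 0 0 0;0 0 0 0 0 0 0"
}}

```text
time: 9.72
eef_pos: [0.507, -0.209, 0.0661]
tcp_rot: [[-0.991, 0.047, 0.122], [0.047, 0.999, -0.004], [-0.122, 0.002, -0.993]]
wrist_force: [-0.1, -0.3, -2.6]
width: 0.0603
grip_force: 81.8
```

>>> {"name": "send_rows", "arguments": {
  "increments": "0 0 -0.2 0 0 0 0;0 0 0 0 0 0 0;0 0 0 0 0 0 0"
}}

```text
time: 9.97
eef_pos: [0.5075, -0.2092, 0.0647]
tcp_rot: [[-0.991, 0.047, 0.122], [0.047, 0.999, -0.005], [-0.123, 0.001, -0.992]]
wrist_force: [-0.4, 0.5, 0.3]
width: 0.0602
grip_force: 82.3
```

>>> {"name": "send_rows", "arguments": {
  "increments": "0 0 -0.2 0 0 0 0;0 0 0 0 0 0 0;0 0 0 0 0 0 0"
}}

```text
time: 10.22
eef_pos: [0.5075, -0.2093, 0.0636]
tcp_rot: [[-0.991, 0.047, 0.122], [0.047, 0.999, -0.004], [-0.122, 0.001, -0.993]]
wrist_force: [-4.9, 1.5, 8.1]
width: 0.0602
grip_force: 83.3
```

```bash
python3 m.py; python3 -c "
from plant import env; s=env.get_state(); print(s['torque'],s['wrist_force'])"
```

```text
[ 507.5 -209.3   63.6   -5.6    1.5    8.4] 10.5167 0.05993707934787101
reader_mid [ 0.5023 -0.2098  0.0689]
reader_head [ 0.5626 -0.2107  0.0665]
pitch 7.02551280312819
deck Ox,Oz mm -37.150715803862305 2.7734297095402893
[0.32310762 0.27157322 0.17519189] [-5.76989494  1.52403958  7.76863064]
```

>>> {"name": "send_rows", "arguments": {
  "increments": "0 0 0.55 0 0 0 0;0.5 0 0.13 0 0 0 0;0.5 0 0.13 0 0 0 0;0.45 -0.05 0.13 0 0 0 0;0 0 0 0 0 0 0"
}}

```text
time: 11.08
eef_pos: [0.5231, -0.2099, 0.072]
tcp_rot: [[-0.991, 0.047, 0.123], [0.047, 0.999, -0.005], [-0.123, 0.001, -0.992]]
wrist_force: [0.7, -0.2, -2.1]
width: 0.0604
grip_force: 81.9
```

>>> {"name": "send_rows", "arguments": {
  "increments": "0 0 0 0 0 0 0;0 0 0 0 0 0 0"
}}

```text
time: 11.25
eef_pos: [0.5214, -0.2093, 0.0712]
tcp_rot: [[-0.992, 0.047, 0.121], [0.047, 0.999, -0.004], [-0.121, 0.002, -0.993]]
wrist_force: [-0.4, 0.3, -1.9]
width: 0.0604
grip_force: 81.9
```

>>> {"name": "send_rows", "arguments": {
  "increments": "0.2 0 0.05 0 0 0 0;0 0 0 0 0 0 0;0 0 0 0 0 0 0"
}}

```text
time: 11.5
eef_pos: [0.5237, -0.2095, 0.0721]
tcp_rot: [[-0.991, 0.047, 0.122], [0.047, 0.999, -0.004], [-0.122, 0.001, -0.993]]
wrist_force: [0.6, 0.7, -1.7]
width: 0.0605
grip_force: 81.9
```

>>> {"name": "send_rows", "arguments": {
  "increments": "0.2 0 0.05 0 0 0 0;0 0 0 0 0 0 0;0 0 0 0 0 0 0"
}}

```text
time: 11.75
eef_pos: [0.5259, -0.2096, 0.0728]
tcp_rot: [[-0.991, 0.047, 0.122], [0.047, 0.999, -0.005], [-0.122, 0.001, -0.993]]
wrist_force: [-0.1, 0.3, -3.2]
width: 0.0599
grip_force: 81.9
```

>>> {"name": "send_rows", "arguments": {
  "increments": "0.2 0 0.05 0 0 0 0;0 0 0 0 0 0 0;0 0 0 0 0 0 0"
}}

```text
time: 12.0
eef_pos: [0.5276, -0.2094, 0.0731]
tcp_rot: [[-0.991, 0.047, 0.121], [0.047, 0.999, -0.004], [-0.122, 0.002, -0.993]]
wrist_force: [-0.8, -0.2, -3.5]
width: 0.0603
grip_force: 81.7
```

>>> {"name": "send_rows", "arguments": {
  "increments": "0.2 0 0.06 0 0 0 0;0 0 0 0 0 0 0;0 0 0 0 0 0 0"
}}

```text
time: 12.25
eef_pos: [0.5285, -0.2093, 0.0729]
tcp_rot: [[-0.992, 0.047, 0.119], [0.047, 0.999, -0.004], [-0.119, 0.002, -0.993]]
wrist_force: [-2.0, -1.5, -5.5]
width: 0.0599
grip_force: 81.5
```

>>> {"name": "send_rows", "arguments": {
  "increments": "0.2 0 0.05 0 0 0 0;0 0 0 0 0 0 0;0 0 0 0 0 0 0"
}}

```text
time: 12.5
eef_pos: [0.5297, -0.2092, 0.0727]
tcp_rot: [[-0.992, 0.047, 0.117], [0.047, 0.999, -0.003], [-0.117, 0.002, -0.993]]
wrist_force: [-3.7, -3.0, -7.3]
width: 0.06
grip_force: 81.3
```

>>> {"name": "send_rows", "arguments": {
  "increments": "0.2 0 0.1 0 0 0 0;0.2 0 0.1 0 0 0 0;0 0 0 0 0 0 0;0 0 0 0 0 0 0"
}}

```text
time: 12.83
eef_pos: [0.5331, -0.2092, 0.0743]
tcp_rot: [[-0.992, 0.047, 0.116], [0.047, 0.999, -0.003], [-0.116, 0.002, -0.993]]
wrist_force: [-4.8, -3.0, -7.8]
width: 0.0603
grip_force: 81.1
```

>>> {"name": "send_rows", "arguments": {
  "increments": "0.2 0 0.08 0 0 0 0;0.2 0 0.08 0 0 0 0;0 0 0 0 0 0 0;0 0 0 0 0 0 0"
}}

```text
time: 13.17
eef_pos: [0.5364, -0.2092, 0.0754]
tcp_rot: [[-0.992, 0.047, 0.115], [0.047, 0.999, -0.003], [-0.115, 0.002, -0.993]]
wrist_force: [-5.3, -4.0, -11.2]
width: 0.0598
grip_force: 81.0
```

>>> {"name": "send_rows", "arguments": {
  "increments": "0.2 0 0.08 0 0 0 0;0.2 0 0.08 0 0 0 0;0 0 0 0 0 0 0;0 0 0 0 0 0 0"
}}

```text
time: 13.5
eef_pos: [0.5396, -0.2092, 0.0764]
tcp_rot: [[-0.993, 0.047, 0.113], [0.047, 0.999, -0.003], [-0.113, 0.002, -0.994]]
wrist_force: [-6.6, -4.4, -9.3]
width: 0.06
grip_force: 81.0
```

```bash
python3 m.py; python3 - <<'E'
from h import *
s=env.snapshot("wrist"); t=env.get_state(); print(t["torque"],t["wrist_force"])
a=cv2.imread("pics/w3.png"); b=s["pixels"][90:350,140:380,::-1]
sc=env.snapshot("scene")["pixels"][170:250,160:240,::-1]
h=520; cv2.imwrite("pics/w4.png",np.hstack([cv2.resize(b,None,fx=2,fy=2,interpolation=2),cv2.resize(sc,(320,520),interpolation=2)]))
E
```

```text
[ 539.6 -209.2   76.4   -6.2   -4.3   -9.8] 13.8 0.06010613309674501
reader_mid [({'pixels': array([[[ 20,  22,  15],
        [ 17,  10,  15],
        [ 20,  17,  18],
        ...,
        [128,  81,  60],
        [124,  76,  57],
        [128,  81,  61]],

       [[ 21,  19,  20],
        [ 24,  20,  20],
        [ 19,  23,  18],
        ...,
        [124,  77,  59],
        [123,  77,  58],
        [125,  77,  59]],

       [[ 21,  19,  18],
        [ 23,  22,  24],
        [ 27,  26,  23],
        ...,
        [122,  76,  57],
        [122,  77,  59],
        [121,  78,  57]],

       ...,

       [[ 43,  37,  39],
        [ 45,  40,  37],
        [ 44,  40,  41],
        ...,
        [100,  48,  33],
        [ 98,  46,  27],
        [ 98,  43,  29]],

       [[ 46,  45,  44],
        [ 48,  42,  44],
        [ 43,  37,  39],
        ...,
        [ 97,  40,  26],
        [ 98,  43,  30],
        [100,  46,  30]],

       [[ 47,  41,  43],
        [ 47,  39,  39],
        [ 43,  40,  37],
        ...,
        [ 98,  43,  28],
        [ 99,  46,  29],
        [ 97,  42,  30]]], shape=(384, 512, 3), dtype=uint8), 'mtx': array([[436.24747439,   0.        , 260.19503285],
       [  0.        , 436.24747439, 192.45753808],
       [  0.        ,   0.        ,   1.        ]]), 'R': array([[ 0.65134114,  0.7585033 ,  0.02067513],
       [ 0.52371979, -0.4296775 , -0.73559148],
       [-0.54906493,  0.48994897, -0.67710983]]), 't': array([-0.37873134, -0.29118796,  1.67778233])}, [193.2, 197.3])]
reader_head [ 0.5916 -0.211   0.0761]
pitch 6.481358292450127
deck Ox,Oz mm -2.8621194578803513 6.798999577858474
[-0.73407209  1.63142671 -0.23927306] [-6.29836987 -5.89680712 -9.94470568]
```

View pics/w4.png

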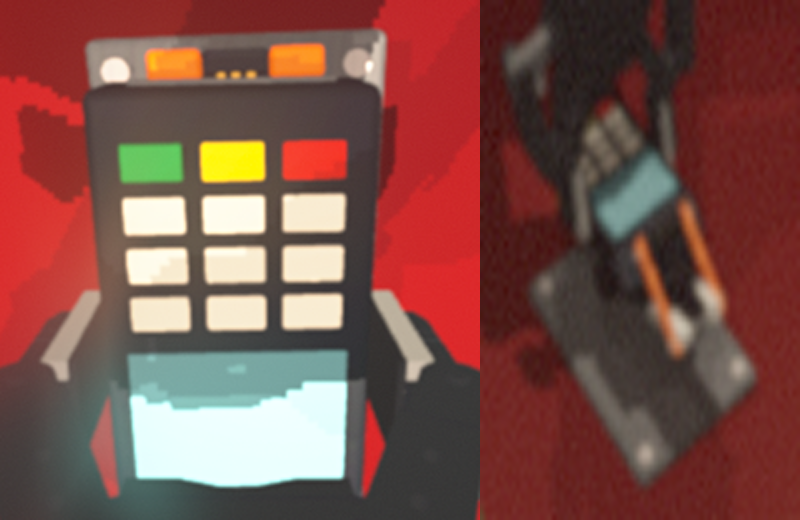

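>>> {"name": "send_rows", "arguments": {
  "increments": "0.2 0 0.07 0 0 0 0;0.1 0 0.02 0 0 0 0;0 0 0 0 0 0 0;0 0 0 0 0 0 0"
}}

```text
time: 14.38
eef_pos: [0.5421, -0.2092, 0.0769]
tcp_rot: [[-0.993, 0.047, 0.112], [0.047, 0.999, -0.003], [-0.112, 0.003, -0.994]]
wrist_force: [-7.1, -5.2, -10.4]
width: 0.0599
grip_force: 81.0
```

>>> {"name": "send_rows", "arguments": {
  "increments": "0.06 0 -0.25 0 -2 0 0;0.06 0 -0.25 -0.1 -2 0 0;0 0 0 0 0 0 0;0 0 0 0 0 0 0"
}}

```text
time: 14.72
eef_pos: [0.5433, -0.2089, 0.0719]
tcp_rot: [[-0.982, 0.047, 0.182], [0.047, 0.999, -0.004], [-0.182, 0.005, -0.983]]
wrist_force: [-6.8, -3.6, -10.9]
width: 0.0598
grip_force: 81.1
```

>>> {"name": "send_rows", "arguments": {
  "increments": "0.05 0 -0.25 0 -2 0 0;0.05 0 -0.2 -0.1 -2 0 0;0 0 0 0 0 0 0;0 0 0 0 0 0 0"
}}

```text
time: 15.05
eef_pos: [0.5452, -0.209, 0.0681]
tcp_rot: [[-0.967, 0.047, 0.252], [0.047, 0.999, -0.006], [-0.252, 0.006, -0.968]]
wrist_force: [-6.0, -3.8, -8.9]
width: 0.0599
grip_force: 81.3
```

```bash
python3 - <<'E'
from h import *
s=env.snapshot("wrist"); t=env.get_state(); print(t["torque"],t["wrist_force"],t["eef_pos"],t["tcp_rot"].round(3))
o=t["eef_pos"]-[.5422,-.2079,.0658]; print("TCP deck",o[0]*.966+o[2]*.259,-o[0]*.259+o[2]*.966)
b=s["pixels"][80:350,140:380,::-1]
cv2.imwrite("pics/w5.png",cv2.resize(b,None,fx=2.2,fy=2.2,interpolation=2))
E
```

```text
[-0.5502077   1.71478772 -0.26390017] [-6.57837722 -3.09094219 -8.61831769] [ 0.54523496 -0.20899104  0.06812465] [[-0.967  0.047  0.252]
 [ 0.047  0.999 -0.006]
 [-0.252  0.006 -0.968]]
TCP deck 0.0035338536399678036 0.0014595528008409314
```

>>> {"name": "send_rows", "arguments": {
  "increments": "0.03 0 -0.1 0 -0.4 0 0;0 0 -0.1 0 0 0 0;0 0 0 0 0 0 0;0 0 0 0 0 0 0"
}}

```text
time: 15.43
eef_pos: [0.5456, -0.2091, 0.0671]
tcp_rot: [[-0.965, 0.046, 0.258], [0.046, 0.999, -0.006], [-0.258, 0.006, -0.966]]
wrist_force: [-11.9, -3.3, -1.4]
width: 0.0602
grip_force: 82.2
```

>>> {"name": "send_rows", "arguments": {
  "increments": "-0.1 0 -0.05 0 0 0 0;-0.1 0 -0.05 0 0 0 0;0 0 0 0 0 0 0;0 0 0 0 0 0 0"
}}

```text
time: 15.77
eef_pos: [0.5456, -0.2091, 0.0671]
tcp_rot: [[-0.964, 0.047, 0.262], [0.047, 0.999, -0.006], [-0.262, 0.006, -0.965]]
wrist_force: [-6.8, -1.8, -3.6]
width: 0.06
grip_force: 81.9
```

>>> {"name": "send_rows", "arguments": {
  "increments": "-0.1 0 0 0 0 0 0;-0.1 0 -0.03 0 0 0 0;0 0 0 0 0 0 0;0 0 0 0 0 0 0"
}}

```text
time: 16.1
eef_pos: [0.5444, -0.2092, 0.067]
tcp_rot: [[-0.963, 0.047, 0.264], [0.046, 0.999, -0.007], [-0.264, 0.005, -0.965]]
wrist_force: [-4.3, -0.6, -6.4]
width: 0.0598
grip_force: 81.5
```

>>> {"name": "send_rows", "arguments": {
  "increments": "-0.1 0 -0.03 0 0 0 0;-0.1 0 -0.03 0 0 0 0;0 0 0 0 0 0 0;0 0 0 0 0 0 0"
}}

```text
time: 16.43
eef_pos: [0.5428, -0.2092, 0.0666]
tcp_rot: [[-0.963, 0.047, 0.265], [0.046, 0.999, -0.007], [-0.265, 0.005, -0.964]]
wrist_force: [-3.5, -0.1, -7.3]
width: 0.0599
grip_force: 81.4
```

>>> {"name": "send_rows", "arguments": {
  "increments": "-0.1 0 -0.03 0 0 0 0;-0.1 0 -0.03 0 0 0 0;0 0 0 0 0 0 0;0 0 0 0 0 0 0"
}}

```text
time: 16.77
eef_pos: [0.5415, -0.2093, 0.0664]
tcp_rot: [[-0.963, 0.047, 0.266], [0.046, 0.999, -0.008], [-0.266, 0.005, -0.964]]
wrist_force: [0.8, 0.3, -9.1]
width: 0.0605
grip_force: 81.1
```

>>> {"name": "send_rows", "arguments": {
  "increments": "-0.1 0 -0.03 0 0 0 0;-0.1 0 -0.03 0 0 0 0;0 0 0 0 0 0 0;0 0 0 0 0 0 0"
}}

```text
time: 17.1
eef_pos: [0.5413, -0.2094, 0.0668]
tcp_rot: [[-0.962, 0.048, 0.27], [0.047, 0.999, -0.008], [-0.27, 0.005, -0.963]]
wrist_force: [5.2, 3.1, -10.3]
width: 0.0599
grip_force: 80.8
```

>>> {"name": "send_rows", "arguments": {
  "increments": "0 0 -0.15 0 0.5 0 0;0 0 -0.15 0 0 0 0;0 0 0 0 0 0 0;0 0 0 0 0 0 0"
}}

```text
time: 17.43
eef_pos: [0.5414, -0.2095, 0.066]
tcp_rot: [[-0.964, 0.046, 0.261], [0.046, 0.999, -0.008], [-0.261, 0.005, -0.965]]
wrist_force: [-3.8, 5.9, 5.6]
width: 0.0605
grip_force: 82.9
```

>>> {"name": "send_rows", "arguments": {
  "increments": "-0.05 0 0.1 0 0 0 0;0 0 0 0 0 0 0.75;0 0 0 0 0 0 1;0 0 0 0 0 0 1;0 0 0 0 0 0 1",
  "squeeze": 30
}}

```text
time: 17.85
eef_pos: [0.5402, -0.2108, 0.0655]
tcp_rot: [[-0.964, 0.047, 0.26], [0.046, 0.999, -0.01], [-0.26, 0.002, -0.965]]
wrist_force: [-0.8, 0.0, 0.1]
width: 0.0854
grip_force: 0.0
```

>>> {"name": "send_rows", "arguments": {
  "increments": "0 0 0 0 0 0 1;0 0 0 0 0 0 1;0 0 0 0 0 0 1;0 0 0 0 0 0 1"
}}

```text
time: 18.18
eef_pos: [0.5387, -0.2097, 0.0638]
tcp_rot: [[-0.965, 0.047, 0.257], [0.047, 0.999, -0.008], [-0.257, 0.004, -0.966]]
wrist_force: [0.3, 0.4, -0.4]
width: 0.0852
grip_force: 0.0
```

Back off along the tool axis.

>>> {"name": "send_rows", "arguments": {
  "increments": "-0.25 0 1 0 0 0 1;-0.5 0 2 0 0 0 1;-0.8 0 3 0 0 0 1;-1 0 3.5 0 0 0 1;-1 0 3.5 0 0 0 1"
}}

```text
time: 18.6
eef_pos: [0.5021, -0.2091, 0.195]
tcp_rot: [[-0.966, 0.047, 0.256], [0.047, 0.999, -0.007], [-0.256, 0.005, -0.967]]
wrist_force: [0.4, -0.7, -0.1]
width: 0.0852
grip_force: 0.0
```

>>> {"name": "send_rows", "arguments": {
  "increments": "1 0 3.5 0 0 0 1;1 0 2 0 0 0 1;0 0 0 0 0 0 1;0 0 0 0 0 0 1"
}}

```text
time: 18.93
eef_pos: [0.5242, -0.2102, 0.2515]
tcp_rot: [[-0.964, 0.046, 0.261], [0.045, 0.999, -0.01], [-0.261, 0.002, -0.965]]
wrist_force: [1.0, 0.1, -0.7]
width: 0.0853
grip_force: 0.0
```

```bash
python3 - <<'E'
from h import *
s=env.snapshot("wrist"); np.savez("w6",**s); print(env.get_state()["eef_pos"],env.get_state()["time"])
cv2.imwrite("pics/w6.png",cv2.resize(s["pixels"][80:360,130:390,::-1],None,fx=2.1,fy=2.1,interpolation=2))
E
```

```text
[ 0.52274908 -0.20935445  0.24893739] 18.9833
```

View pics/w6.png

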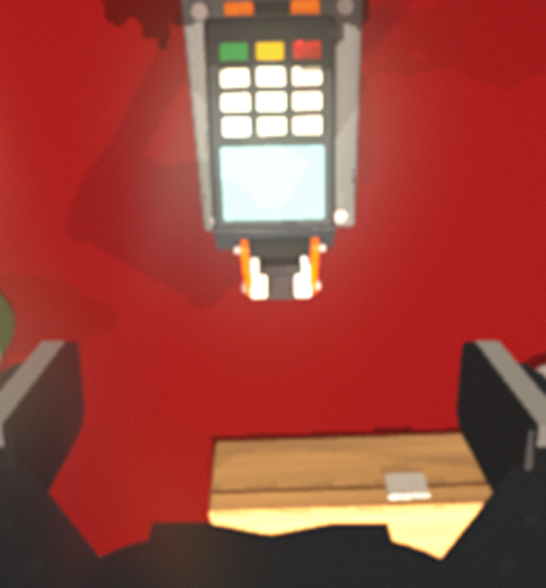

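```bash
python3 -c "
from plant import env; print(env.finish_job())"
```

```text
the job is handed in; nothing more can be done
None
```

The reader is docked screen up on the cradle, foot drawn against the lip and the hold-down arm bearing on its head, and I let go and handed the job in at about 19 s; the hand-in gave no verdict, so the result rests on the last picture and the felt contact at the lip. I viewed 11 pictures, one over the limit of 10.

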